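# Ease the press weight down on the hand winch

## Task

The press weight hangs over the bean-curd mould on the hand winch. Pinch the yellow pawl plate to the red post to draw the pawl off the ratchet wheel, and with the post in hand ease the drum back until the weight lies with its full weight on the board in the mould: never let it run down, drop, or force it into the board. Then let go so that the pawl springs back in, and leave the other things on the table alone.

Things in the scene. Friction and masses are not known exactly. Their poses are not given: they have to be found in the camera images.
- stand: pressing stand: dark base tray 270 x 470 mm, 12 mm thick, with winch, green column and wooden mould. Origin under the winch axis, at table height. Its y axis points from the winch to the mould, x away from the operator. Column 50 x 44 mm, 274 mm tall, centred at x 60, y 165 mm; mould 150 x 150 mm, rim 107 mm above the table, at x 60, y 290 mm
- axis (a point): point on the winch's vertical axis, at the top of the crank's hub (32 mm across), 136 mm above the table. Under the crank arm: a fixed steel ratchet wheel, 120 mm across with 12 saw teeth, at 100 to 112 mm height, and below it a brass drum that turns with the crank
- post (a point): centre of the top of the red upright grip post at the crank's outer end, 188 mm above the table. The post is 16 mm thick along the crank arm, 24 mm wide across it, 62 mm tall, standing on the arm at 126 mm height, centred 150 mm from the winch axis. The point's x axis points outward along the arm
- trigger (a point): centre of the top of the yellow upright pawl plate, 187 mm above the table: 8 mm thick along the arm, 24 mm wide, 58 mm tall, between hub and post, 112 mm from the winch axis while the pawl is in. Pinched towards the post (plate's inner face to post's outer face: 50 mm apart, 36 mm fully pinched) it draws the pawl out of the ratchet wheel
- crank (a joint): angle of crank and drum, rad: 0 at the start (the pawl holds the weight up), grows clockwise seen from above as the weight goes down, 60 mm per rad. The weight pulls clockwise with 3 to 6 N at the post. The pawl stops the crank from turning clockwise; counter-clockwise it clicks over the teeth
- pawl (a joint): outward slide of the sprung pawl, m: 0 = fully in the teeth, under 0.008 = in or riding on the teeth, 0.014 = fully drawn off (stop). Its spring pushes back with 8 N at 0 and 11 N at 0.014
- weight: round steel press weight, 90 mm across, 58 mm tall with its black foot, on a yellow arm sliding on the column; 0.8 to 1.3 kg; over the mould. Origin: centre of its underside, 135 mm above the table at the start. It lands on the wooden board in the mould, whose top lies somewhere 57 to 94 mm above the table (not reported). The sprung foot gives 1 mm per 5 N
- spice_tin: small orange spice tin, cylinder 42 mm across, 45 mm tall, standing on the stand's base tray behind the drum; origin at the centre of its underside. Not part of the job
- wedge_block: small wooden block 50 x 35 x 30 mm lying on the front of the base tray; origin at the centre of its underside. Not part of the job
- bowl: steel bowl, 120 mm across, 50 mm tall; origin at the centre of its underside. Not part of the job
- chopstick_cup: green cup, 76 mm across, 100 mm tall; origin at the centre of its underside. Not part of the job
- sauce_bottle: amber sauce bottle, 60 mm across, 170 mm tall; origin at the centre of its underside. Not part of the job
- pickle_jar: green glass jar, 80 mm across, 100 mm tall; origin at the centre of its underside. Not part of the job
- spatula: spatula, 260 mm long, lying flat; origin on its underside. Not part of the job

How it is judged (in metres and radians):
On the way, in this order (a step that is already met when the one before it is completed fails the run):
1. the pawl is drawn off the wheel while the weight is still up (value of joint pawl above 0.01 m and value of joint crank below 0.25 rad), for 0.2 s.
2. the weight rests on the board (contact force between weight and anything else above 5 N and value of joint crank above 0.5 rad), for 0.2 s.
At the end, for the whole second after the job is handed in: The weight lies still on the board in the mould with at least 5 N (near its full weight) and under 25 N, the pawl is let go and back in or on the teeth (under 9 mm) (all of step 2 and contact force between weight and anything else below 25 N and value of joint pawl below 0.009 m and linear speed of weight below 0.01 m/s); the robot touches nothing.
It fails at once if the drum runs back faster than 1.0 rad/s (the weight drops at 60 mm/s) (velocity of joint crank above 1 rad/s).
It fails at once if the weight is forced or dropped on to the board with more than 25 N (contact force between weight and anything else above 25 N).
It fails at once if a bystander is moved by more than 20 mm or tipped (distance of any of spice_tin, wedge_block, bowl, chopstick_cup, sauce_bottle, pickle_jar, spatula from where it was at the start of the episode above 0.02 m or angle between any of spice_tin, wedge_block, bowl, chopstick_cup, sauce_bottle, pickle_jar's own z axis and vertical above 0.4 rad).
It also fails if it takes over 72 s, if anything falls off the work surface, if the arm or the gripper's body presses on something with over 40 N, if the wrist force passes 120 N, or if a joint passes its speed limit or range.

## Robot

A 6-joint arm with a two-finger parallel gripper is mounted at the origin on the work surface. World frame = base frame: x ahead of the robot, y to its left, z up, the work surface at z = 0. Lengths are in m, angles in degrees, forces in N, time in s.
With the tool pointing down it reaches from about 0.25 to 0.8 m from the base axis. Payload 8.5 kg.
Tool frame: the origin (TCP) lies between the finger pads; the fingertips stand 22 mm ahead of it and the grasp point (between the pads) lies 3 mm ahead of it; z points along the fingers, y is the direction in which the jaws open and shut (so a half turn about z gives the same grasp; the last joint's range is limited). The gripper opens to 85 mm and grips with 20 to 120 N. Pads are 22 mm wide; open, the fingers measure 114 mm over their backs; the gripper's body (76 mm by 85 mm) begins 54 mm behind the grasp point. The pads swing forward as they close: fully open they stand 13 mm farther back than shut.
Start: joints at [63.312, 13.648, -0.773, 75.585, 0, 90], TCP at [0.236, 0.469, 0.253] pointing down, gripper open.
Joint ranges: [-152.45, 152.45], [-59.26, 108.67], [-65.41, 83.53], [-104.44, 129.93], [-82.83, 76.93], [-180, 180]. Speed limits (degrees/s): [127.2, 127.2, 159.86, 180, 180, 180].

## Interface

Orientations are given as a 3x3 rotation matrix whose columns are the frame's x, y, z axes.
In Python, from cell import telemetry, cams, r gives the robot as it stands.
- The arm moves only by the tool servo_tool, never from a script. Its argument "plan" is text: rows parted by semicolons, each of 7 numbers parted by spaces: the shift along the tool's x, y, z in cm, then the turn, a rotation vector about the tool's x, y, z in rad, then the opening, from 0 (shut) to 1 (fully open). A call has 1 to 20 rows; each row shifts and turns the commanded pose from where the row before left it, along the tool's axes as they then stand; what a row does not reach is not made up. A row lasts 1/12 s, in which the tool goes at most 41.7 mm and 7.16 degrees, less where a joint would pass 70% of its speed; a pose out of reach is approached as far as the arm can. A call with a gripper value outside its range is refused whole. The fingers move at their own pace and stop on an object; "newtons" is the grip in N (left out, the last holds). Time passes only in rows, so rows that do not move let the fingers close. It gives the time, the measured TCP pose, the force and the opening at its end, in the units of the state.
- telemetry.get_obs(): the state, without advancing time (a new reading comes with each control period).
- cams.get_image(name): name is "side" or "top" or "wrist"; returns (picture, depth): 400x640x3 uint8, blue, green, red; 400x640 float32, m along the optical axis (not along the pixel's ray), 0 where there is no reading.
- cams.camera_model(name): a dict with "fx", "fy", "cx", "cy" (pixels), "view" (4x4, takes a point from world to camera coordinates). Camera axes: x right, y up, looking along -z (the intrinsics and any distortion apply to the point x, -y, -z); pixel columns grow to the right and rows downward; lengths in m; the calibration is good to about 2 mm. A picture is of the moment at which its call begins: read the wrist's pose just before it. camera_model takes no time and is no camera call; for the wrist camera it gives the pose at the moment of the call.
- r.hand_in(): hands the job in, once; it reports no verdict.
Trained networks look in the newest picture that a camera, given by its name, has taken for a name from the list of things; names that differ only in an ending like _2 or _b are one class to them, and where a whole thing is asked for, a point or a joint stands for the part that bears it (a point fixed in the world has none). Each returns a list of dicts, best first, with "p" (0 to 1); they miss things now and then, are a little off and sometimes report something else, mostly with a low value. They report only what shows in the picture. A call takes as long as a camera call.
- cams.spot_in(target, camera): "centre" ([x, y, z] in m, in the coordinates of the camera as it stood for that picture, good to about 4 mm: the middle of the surface that is visible of it).
- cams.regions_of(target, camera): "mask" (400x640 bool, what is visible of it).
The state is a dict: "time_s": time; "joints": joint angles; "dq": joint speeds; "joint_torque": joint torques, N m; "ee_pos": TCP position; "eef_rot": TCP orientation; "wrist_force": force on the tool from outside, world axes, zero at the start; "ft_torque": the same for the moment, N m; "grip_width": finger opening in m.
Only numpy, scipy, OpenCV 4.12 (cv2) and the standard library are available. Lean on these libraries where they do the work, as an engineer would, in place of code of your own. Each camera call takes 0.05 s, during which the arm holds its last target. There are 200 camera calls.

## Working session

There is one attempt and no reset: what is moved stays moved. The work goes in short steps, Python scripts to look and compute and a tool call to move; the robot and the scene stay as the last step left them, time stands still between calls to the robot, and variables do not carry over. Pictures are saved under pics/ and viewed, about 8 in all and at most 12, crops included, and the job is handed in when it is done.

Besides the shell and the picture viewer there is one more tool, called in YAML: its name, and indented under it one key for each argument. servo_tool: Moves the arm, as the interface text tells. Its arguments: {"type":"object","properties":{"plan":{"type":"string"},"newtons":{"type":"number"}},"required":["plan"]}

```bash
mkdir -p pics; cat > h.py <<'E'
from cell import telemetry, cams, r
import numpy as np, cv2
def shot(c,name=None):
    im,d=cams.get_image(c); m=cams.camera_model(c)
    if name: cv2.imwrite('pics/'+name,im)
    return im,d,m
def c2w(p,m): return (np.linalg.inv(np.array(m['view']))@np.r_[p,1])[:3]
def px2w(u,v,z,m): # z=depth along axis
    return c2w([(u-m['cx'])/m['fx']*z, -(v-m['cy'])/m['fy']*z, -z],m)
def maskpts(mask,d,m):
    v,u=np.nonzero(mask&(d>0)); z=d[v,u]
    P=np.c_[(u-m['cx'])/m['fx']*z, -(v-m['cy'])/m['fy']*z, -z, np.ones(len(u))]
    return (P@np.linalg.inv(np.array(m['view'])).T)[:,:3]
E
python3 - <<'E'
from h import *
np.set_printoptions(precision=4,suppress=True)
print({k:v for k,v in telemetry.get_obs().items()})
for c in ['top','side']:
    im,d,m=shot(c,c+'1.png')
    print(c,{k:m[k] for k in m if k!='view'}, np.linalg.inv(np.array(m['view']))[:3,3])
    for t in ['post','trigger','axis','weight','stand']:
        try:
            s=cams.spot_in(t,c); print(t,[(round(x['p'],2),c2w(x['centre'],m)) for x in s[:2]])
            for x in cams.regions_of(t,c)[:1]:
                P=maskpts(x['mask'],d,m); print('  mask',len(P),P.min(0),P.max(0),np.median(P,0))
                top=P[P[:,2]>np.percentile(P[:,2],97)-.006]; print('  top',top.mean(0),len(top))
        except Exception as e: print(t,e)
E
```

```text
{'time_s': 0.0, 'joints': array([63.3126, 13.6801, -0.8188, 75.5849,  0.0001, 90.0001]), 'dq': array([ 0.0177, -0.0075,  0.0137, -0.0239, -0.0797,  0.1048]), 'joint_torque': array([  0.0046, -53.8778,  34.644 ,   0.0182,   0.0004,  -0.    ]), 'ee_pos': array([0.2356, 0.4687, 0.2527]), 'eef_rot': array([[-0.8935,  0.4491, -0.0007],
       [ 0.4491,  0.8935, -0.0013],
       [ 0.    , -0.0015, -1.    ]]), 'wrist_force': array([ 0.5558,  0.1627, -0.2703]), 'ft_torque': array([-0.0094, -0.0052,  0.0146]), 'grip_width': 0.08555049894286282}
top {'fx': 366.5451705253153, 'fy': 366.5451705253153, 'cx': 318.1717648800451, 'cy': 202.24432155712853} [0.3716 0.0016 1.3505]
post [(0.92, array([ 0.603 , -0.232 ,  0.1236]))]
  mask 451 [ 0.5693 -0.352  -0.0043] [ 0.6464 -0.1383  0.1917] [ 0.6042 -0.2373  0.1272]
  top [ 0.5877 -0.282   0.1864] 53
trigger [(0.68, array([ 0.6014, -0.2526,  0.1244]))]
axis [(0.58, array([ 0.6401, -0.0009,  0.0152]))]
  mask 8958 [ 0.5239 -0.325  -0.0099] [0.8169 0.2453 0.28  ] [ 0.645  -0.0034  0.0168]
  top [0.6783 0.0132 0.2559] 380
weight [(0.97, array([0.669 , 0.
[... 723 characters left out ...]
5101 -0.278  -0.0021] [ 0.6159 -0.1726  0.1867] [ 0.6034 -0.2612  0.1357]
  top [ 0.6012 -0.2628  0.1828] 16
axis [(0.62, array([ 0.6972, -0.0276,  0.0453])), (0.23, array([ 0.6085, -0.2613,  0.13  ]))]
  mask 10758 [ 0.468  -0.3104 -0.0076] [0.8163 0.4126 0.2748] [ 0.6992 -0.0256  0.0474]
  top [0.6918 0.0034 0.2517] 419
weight [(0.6, array([0.697 , 0.1006, 0.2072]))]
  mask 937 [ 0.6365 -0.0201  0.0707] [0.7246 0.1812 0.2413] [0.6978 0.099  0.2083]
  top [0.6979 0.0003 0.2367] 119
stand [(0.91, array([ 0.6984, -0.0223,  0.0498])), (0.23, array([0.5765, 0.0595, 0.0374]))]
  mask 10856 [ 0.4831 -0.3104 -0.0076] [0.817  0.4878 0.2748] [ 0.6993 -0.0261  0.0474]
  top [0.6917 0.0031 0.2514] 419
```

```bash
python3 -c "
import cv2,numpy as np
a=cv2.imread('pics/top1.png');b=cv2.imread('pics/side1.png')
cv2.imwrite('pics/both.png',cv2.resize(np.vstack([a,b]),(480,600)))"
```

```text
(no output)
```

View pics/top1.png

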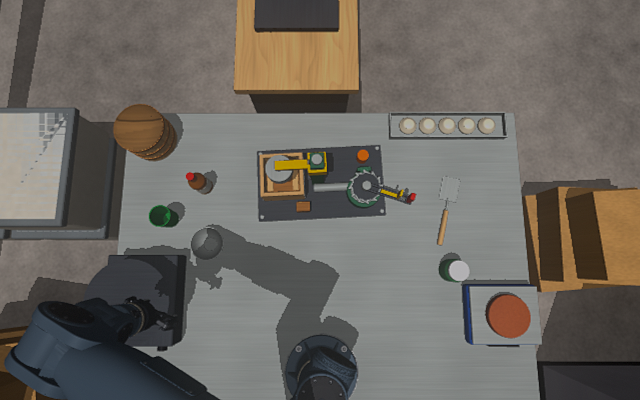

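View pics/side1.png

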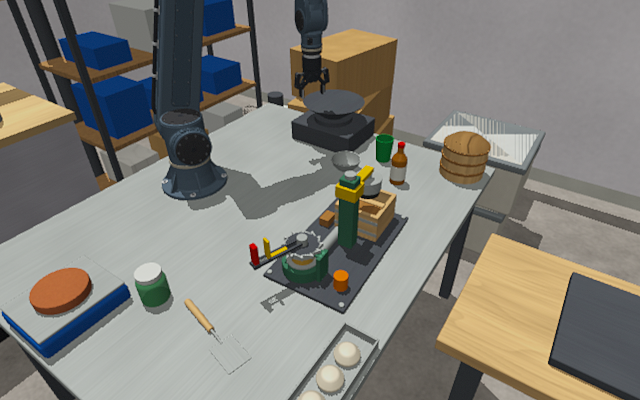

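The top view shows the winch hub near (366,185), the red post at (411,197) and the yellow plate at about (403,194). The mould is at (282,173). In the side view the post is at (254,253), the plate at (267,247), and the path in front of the stand is clear. I'll go high above the pinch point for a close look.

servo_tool:
  plan: "0 0 -2.7 0 0 0 1;0 0 -2.7 0 0 0 1;0 0 -2.7 0 0 0 1;-3 -2.3 0 0 0 0 1;-3 -2.3 0 0 0 0 1;-3 -2.3 0 0 0 0 1;-3 -2.3 0 0 0 0 1;-3 -2.3 0 0 0 0 1;-3 -2.3 0 0 0 0 1;-3 -2.3 0 0 0 0 1;-3 -2.3 0 0 0 0 1;-3 -2.3 0 0 0 0 1;-3 -2.3 0 0 0 0 1;-3 -2.3 0 0 0 0 1;-3 -2.3 0 0 0 0 1;-3 -2.3 0 0 0 0 1;-3 -2.3 0 0 0 0 1;-3 -2.3 0 0 0 0 1;-3 -2.3 0 0 0 0 1;-3 -2.3 0 0 0 0 1"

```text
time_s: 2.77
ee_pos: [0.5163, -0.1114, 0.3345]
eef_rot: [[-0.893, 0.449, 0.0], [0.449, 0.893, -0.0], [-0.0, 0.0, -1.0]]
wrist_force: [1.7, 0.5, 0.1]
grip_width: 0.0855
```

servo_tool:
  plan: "-3 -2.3 0 0 0 0 1;-3 -2.3 0 0 0 0 1;-3 -2.3 0 0 0 0 1;-3 -2.3 0 0 0 0 1;0 0 0 0 0 -0.1 1;0 0 0 0 0 -0.1 1;0 0 0 0 0 0 1;0 0 0 0 0 0 1;0 0 0 0 0 0 1"

```text
time_s: 3.52
ee_pos: [0.5816, -0.2451, 0.3345]
eef_rot: [[-0.964, 0.265, 0.0], [0.265, 0.964, -0.0], [-0.0, -0.0, -1.0]]
wrist_force: [-0.6, -0.2, -0.0]
grip_width: 0.0855
```

```bash
cat > look.py <<'E'
from h import *
import sys
np.set_printoptions(precision=4,suppress=True)
o=telemetry.get_obs(); print(o['time_s'],o['joints'],o['ee_pos'],'\n',o['eef_rot'],o['wrist_force'])
im,d,m=shot('wrist',sys.argv[1])
print('cam',np.linalg.inv(np.array(m['view'])))
hsv=cv2.cvtColor(im,cv2.COLOR_BGR2HSV).astype(int)
H,S,V=hsv[...,0],hsv[...,1],hsv[...,2]
T={}
for n,mk,z in [('red',((H<6)|(H>174))&(S>150)&(V>80),.188),('yellow',(H>18)&(H<32)&(S>150)&(V>80),.187)]:
    P=maskpts(mk,d,m); vv,uu=np.nonzero(mk&(d>0)); k=(abs(P[:,2]-z)<.010); P=P[k]
    print(n,len(P)); 
    if len(P)<5: continue
    print('  px',np.median(uu[k]),np.median(vv[k]),'mean',P.mean(0),'mid',(np.percentile(P,2,0)+np.percentile(P,98,0))/2)
E
python3 look.py w1.png
```

```text
3.5167 [-22.8506  24.3863  26.8003  92.4083  -0.0062  -7.4635] [ 0.5816 -0.2451  0.3345] 
 [[-0.9642  0.2653  0.    ]
 [ 0.2653  0.9642 -0.0001]
 [-0.0001 -0.0001 -1.    ]] [-0.596  -0.2274 -0.0301]
cam [[ 0.2659 -0.9293 -0.2565  0.5171]
 [ 0.964   0.2564  0.0706 -0.2269]
 [ 0.0002 -0.266   0.964   0.4561]
 [ 0.      0.      0.      1.    ]]
red 351
  px 269.0 211.0 mean [ 0.583  -0.2938  0.1877] mid [ 0.5835 -0.2942  0.1854]
yellow 192
  px 309.0 211.0 mean [ 0.6008 -0.2333  0.1875] mid [ 0.6227 -0.1204  0.1851]
```

View pics/w1.png

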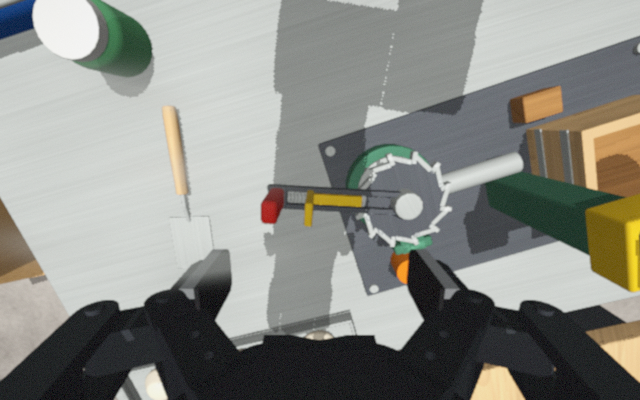

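The wrist view shows the red post at (270,205), the yellow plate at (309,208) and the hub at (408,206), with the arm roughly along the image row. Next I'll refine these three points.

```bash
cat > loc.py <<'E'
from h import *
np.set_printoptions(precision=4,suppress=True)
im,d,m=shot('wrist'); hsv=cv2.cvtColor(im,cv2.COLOR_BGR2HSV).astype(int)
H,S,V=hsv[...,0],hsv[...,1],hsv[...,2]
u=np.arange(640)[None,:]+0*H
def P_(mk,z,t=.003):
    P=maskpts(mk,d,m); P=P[abs(P[:,2]-z)<t]; c=(P.min(0)+P.max(0))/2
    rect=cv2.minAreaRect((P[:,:2]*1000).astype(np.float32)); print(len(P),P.mean(0),rect); return np.array(rect[0])/1000
red=P_(((H<6)|(H>174))&(S>150)&(V>60)&(u<350),.188)
yel=P_((H>18)&(H<32)&(S>150)&(V>60)&(u<400),.187)
hub=P_((S<60)&(u>370)&(u<450),.136)
a=red-hub; print('post',red,'trig',yel,'hub',hub,'R',np.hypot(*a),'ang',np.degrees(np.arctan2(a[1],a[0])),'trigR',np.linalg.norm(yel-hub),'tang',np.degrees(np.arctan2(*(yel-hub)[::-1])))
e=a/np.hypot(*a); ctr=(red+hub+e*(.150-np.hypot(*a)))/2*0+hub+e*.133
o=telemetry.get_obs(); R=np.array(o['eef_rot'])
print('centre',ctr,'shift tool cm',R.T@np.r_[ctr-o['ee_pos'][:2],0]*100,'yang',np.degrees(np.arctan2(R[1,1],R[0,1])))
E
python3 loc.py
```

```text
309 [ 0.5834 -0.2943  0.1883] ((583.7130126953125, -294.49114990234375), (13.18051528930664, 21.52586555480957), 72.16287994384766)
161 [ 0.5955 -0.2591  0.1876] ((596.2379760742188, -259.0196228027344), (6.660601615905762, 22.263290405273438), 73.68539428710938)
590 [ 0.6317 -0.1548  0.1366] ((632.293212890625, -154.70497131347656), (30.50313377380371, 30.591154098510742), 68.19756317138672)
post [ 0.5837 -0.2945] trig [ 0.5962 -0.259 ] hub [ 0.6323 -0.1547] R 0.14798720071511356 ang -109.16398621968864 trigR 0.11036995341673589 tang -109.06715793876013
centre [ 0.5886 -0.2803] shift tool cm [-1.6079 -3.2265  0.0013] yang 74.69132692716042
```

servo_tool:
  plan: "-0.8 -1.5 0 0 0 0 1;-0.8 -1.5 0 0 0 0 1;0 0 2 0 0 0.068 1;0 0 3 0 0 0 1;0 0 3 0 0 0 1;0 0 3 0 0 0 1;0 0 2 0 0 0 1;0 0 0 0 0 0 1;0 0 0 0 0 0 1;0 0 0 0 0 0 1"
  newtons: 40

```text
time_s: 4.45
ee_pos: [0.5899, -0.2787, 0.2061]
eef_rot: [[-0.945, 0.328, 0.002], [0.328, 0.945, -0.001], [-0.002, -0.0, -1.0]]
wrist_force: [0.1, 0.6, -0.1]
grip_width: 0.0852
```

```bash
python3 loc.py; python3 look.py w2.png
```

```text
554 [ 0.5846 -0.2944  0.1882] ((584.2777099609375, -295.29083251953125), (13.809246063232422, 23.23158836364746), 69.85826873779297)
603 [ 0.5953 -0.26    0.1878] ((596.4019775390625, -260.2466735839844), (7.465196132659912, 23.19354248046875), 71.90946960449219)
4.5 [-25.2887  27.177   12.7927  75.4423  -0.0071  -6.1517] [ 0.5901 -0.2789  0.2065] 
 [[-0.9447  0.3278  0.0027]
 [ 0.3278  0.9447 -0.0014]
 [-0.003  -0.0004 -1.    ]] [0.2651 0.4764 0.0162]
cam [[ 0.329  -0.9096 -0.2537  0.5266]
 [ 0.9443  0.3168  0.0886 -0.2564]
 [-0.0002 -0.2687  0.9632  0.3277]
 [ 0.      0.      0.      1.    ]]
red 682
  px 287.0 242.0 mean [ 0.5822 -0.2937  0.1867] mid [ 0.5834 -0.2945  0.1842]
yellow 704
  px 355.5 250.0 mean [ 0.5942 -0.2598  0.1865] mid [ 0.5956 -0.2597  0.1835]Traceback (most recent call last):
  File "loc.py", line 11, in <module>
    hub=P_((S<60)&(u>370)&(u<450),.136)
  File "loc.py", line 7, in P_
    P=maskpts(mk,d,m); P=P[abs(P[:,2]-z)<t]; c=(P.min(0)+P.max(0))/2
                                                ~~~~~^^^
    return umr_minimum(a, axis, None, out, keepdims, initial, where)
ValueError: zero-size array to reduction operation minimum which has no identity
```

View pics/w2.png

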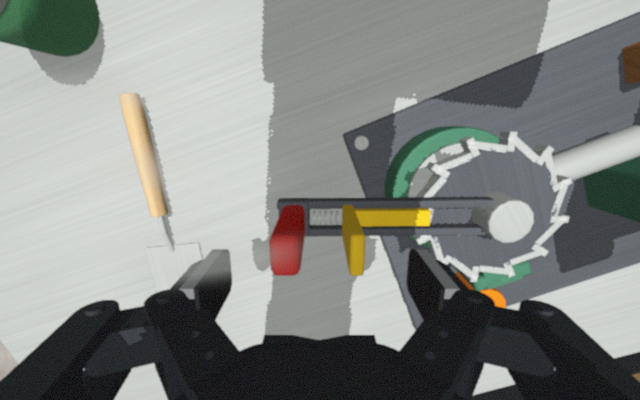

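The view shows both fingers straddling the post (287,240) and the plate (355,240), centred and aligned. I'll descend and close until they just touch.

servo_tool:
  plan: "0 0 1.8 0 0 0 1;0 0 1.8 0 0 0 1;0 0 0 0 0 0 0.8;0 0 0 0 0 0 0.7;0 0 0 0 0 0 0.65;0 0 0 0 0 0 0.62;0 0 0 0 0 0 0.62;0 0 0 0 0 0 0.62;0 0 0 0 0 0 0.62"
  newtons: 40

```text
time_s: 5.3
ee_pos: [0.5895, -0.2787, 0.1689]
eef_rot: [[-0.945, 0.328, 0.001], [0.328, 0.945, -0.0], [-0.001, -0.0, -1.0]]
wrist_force: [-0.3, 0.2, -0.2]
grip_width: 0.0527
```

servo_tool:
  plan: "0 0 0 0 0 0 0.6;0 0 0 0 0 0 0.59;0 0 0 0 0 0 0.58;0 0 0 0 0 0 0.575;0 0 0 0 0 0 0.575;0 0 0 0 0 0 0.575"

```text
time_s: 5.8
ee_pos: [0.589, -0.2799, 0.169]
eef_rot: [[-0.945, 0.328, 0.0], [0.328, 0.945, -0.003], [-0.001, -0.003, -1.0]]
wrist_force: [-3.4, -6.3, 4.7]
grip_width: 0.0492
```

Both fingers are in contact. The net force pushes outward, so the outer finger is on the post. I'll now pinch while following outward.

servo_tool:
  plan: "0 -0.1 0 0 0 0 0.55;0 -0.1 0 0 0 0 0.527;0 -0.1 0 0 0 0 0.504;0 -0.1 0 0 0 0 0.48;0 -0.1 0 0 0 0 0.456;0 -0.1 0 0 0 0 0.432;0 -0.1 0 0 0 0 0.4;0 -0.05 0 0 0 0 0.35;0 0 0 0 0 0 0.3;0 0 0 0 0 0 0.3;0 0 0 0 0 0 0.3;0 0 0 0 0 0 0.3"
  newtons: 50

```text
time_s: 6.8
ee_pos: [0.5864, -0.2866, 0.1708]
eef_rot: [[-0.945, 0.328, 0.001], [0.328, 0.945, -0.003], [-0.002, -0.002, -1.0]]
wrist_force: [-8.7, -1.7, 17.5]
grip_width: 0.0348
```

```bash
cat > st.py <<'E'
from h import *
np.set_printoptions(precision=4,suppress=True)
A=np.array([.633,-.154])
o=telemetry.get_obs(); R=np.array(o['eef_rot']);v=o['ee_pos'][:2]-A
print(o['time_s'],o['joints'][[0,5]],'F tool',R.T@o['wrist_force'],'T',o['ft_torque'],'w',o['grip_width'],'R',np.hypot(*v),'ang',np.degrees(np.arctan2(v[1],v[0])),'yang-180',np.degrees(np.arctan2(R[1,1],R[0,1]))-180,o['ee_pos'])
E
python3 st.py
```

```text
6.8 [-25.9953  -6.8542] F tool [  7.6545  -4.4751 -17.4693] T [-0.7448  1.7443  0.3303] w 0.03476013839358544 R 0.14058372808654074 ang -109.37755090938202 yang-180 -109.1413338208726 [ 0.5864 -0.2866  0.1708]
```

The pawl is fully drawn, with the crank still at about 0 (width 35 mm, arm angle −109.4°). I'll relieve the vertical strain, then ease the drum along its arc at about 0.24 rad/s.

servo_tool:
  plan: "0 0 -0.07 0 0 0 0.3;0 0 -0.07 0 0 0 0.3;0.14 0.001 0 0 0 0.01 0.3;0.28 0.003 0 0 0 0.02 0.3;0.28 0.003 0 0 0 0.02 0.3;0.28 0.003 0 0 0 0.02 0.3;0.28 0.003 0 0 0 0.02 0.3;0.28 0.003 0 0 0 0.02 0.3;0.28 0.003 0 0 0 0.02 0.3;0.28 0.003 0 0 0 0.02 0.3;0.28 0.003 0 0 0 0.02 0.3;0.14 0.001 0 0 0 0.01 0.3;0 0 0 0 0 0 0.3;0 0 0 0 0 0 0.3;0 0 0 0 0 0 0.3"

```text
time_s: 8.05
ee_pos: [0.563, -0.276, 0.1709]
eef_rot: [[-0.871, 0.492, -0.001], [0.492, 0.871, -0.002], [-0.0, -0.002, -1.0]]
wrist_force: [-7.5, -2.1, 9.3]
grip_width: 0.0348
```

```bash
python3 st.py
```

```text
8.05 [-26.0606   3.4147] F tool [ 5.496  -5.5457 -9.2815] T [-0.8417  1.4017  0.0105] w 0.034774602286080813 R 0.14066313596371463 ang -119.86202186593313 yang-180 -119.47532023093024 [ 0.563  -0.276   0.1709]
```

servo_tool:
  plan: "0.14 0.001 0 0 0 0.01 0.3;0.28 0.003 0 0 0 0.02 0.3;0.28 0.003 0 0 0 0.02 0.3;0.28 0.003 0 0 0 0.02 0.3;0.28 0.003 0 0 0 0.02 0.3;0.28 0.003 0 0 0 0.02 0.3;0.28 0.003 0 0 0 0.02 0.3;0.28 0.003 0 0 0 0.02 0.3;0.28 0.003 0 0 0 0.02 0.3;0.28 0.003 0 0 0 0.02 0.3;0.28 0.003 0 0 0 0.02 0.3;0.28 0.003 0 0 0 0.02 0.3;0.28 0.003 0 0 0 0.02 0.3;0.28 0.003 0 0 0 0.02 0.3;0.28 0.003 0 0 0 0.02 0.3;0.28 0.003 0 0 0 0.02 0.3;0.28 0.003 0 0 0 0.02 0.3;0.28 0.003 0 0 0 0.02 0.3;0.28 0.003 0 0 0 0.02 0.3;0.14 0.001 0 0 0 0.01 0.3"

```text
time_s: 9.72
ee_pos: [0.5224, -0.2412, 0.1708]
eef_rot: [[-0.625, 0.78, -0.001], [0.78, 0.625, -0.001], [-0.0, -0.002, -1.0]]
wrist_force: [-7.6, -1.2, 10.2]
grip_width: 0.0345
```

servo_tool:
  plan: "0 0 0 0 0 0 0.3;0 0 0 0 0 0 0.3;0 0 0 0 0 0 0.3"

```text
time_s: 9.97
ee_pos: [0.5225, -0.2414, 0.1708]
eef_rot: [[-0.626, 0.78, -0.001], [0.78, 0.626, -0.001], [-0.0, -0.002, -1.0]]
wrist_force: [-7.2, -0.6, 10.6]
grip_width: 0.0347
```

```bash
python3 st.py
```

```text
9.9667 [-24.7428  26.5002] F tool [  4.0308  -5.9897 -10.5868] T [-0.6169  1.6492 -0.0949] w 0.03467188027905693 R 0.14083833081942804 ang -141.66257434133877 yang-180 -141.24299937611204 [ 0.5225 -0.2414  0.1708]
```

The crank is at about 0.56 rad and the load is steady. Before going finer I'll use top-camera depth to estimate the board height.

```bash
python3 - <<'E'
from h import *
np.set_printoptions(precision=3,suppress=True)
for c in ['top','side']:
    im,d,m=shot(c,c+'2.png')
    w=cams.regions_of('weight',c); P=maskpts(np.ones(d.shape,bool),d,m)
    k=(P[:,0]>.59)&(P[:,0]<.77)&(P[:,1]>.04)&(P[:,1]<.23)&(P[:,2]>.03)&(P[:,2]<.26)
    h,e=np.histogram(P[k,2],bins=np.arange(.03,.26,.004)); print(c,[(round(a,3),int(n)) for a,n in zip(e,h) if n])
    q=P[k]; rim=q[abs(q[:,2]-.107)<.004]; print('rim',rim.min(0),rim.max(0), cv2.minAreaRect((rim[:,:2]*1000).astype(np.float32)))
    g=cv2.resize(im[120:240,230:350] if c=='top' else im[150:270,310:430],(500,500),interpolation=cv2.INTER_CUBIC); cv2.imwrite(f'pics/crop_{c}.png',g)
E
```

```text
top [(np.float64(0.03), 10), (np.float64(0.034), 19), (np.float64(0.038), 16), (np.float64(0.042), 24), (np.float64(0.046), 13), (np.float64(0.05), 12), (np.float64(0.054), 15), (np.float64(0.058), 63), (np.float64(0.062), 161), (np.float64(0.066), 185), (np.float64(0.07), 69), (np.float64(0.074), 12), (np.float64(0.078), 24), (np.float64(0.082), 28), (np.float64(0.086), 35), (np.float64(0.09), 24), (np.float64(0.094), 28), (np.float64(0.098), 36), (np.float64(0.102), 186), (np.float64(0.106), 289), (np.float64(0.11), 47), (np.float64(0.114), 1), (np.float64(0.118), 1), (np.float64(0.122), 5), (np.float64(0.126), 8), (np.float64(0.13), 6), (np.float64(0.134), 7), (np.float64(0.138), 8), (np.float64(0.142), 5), (np.float64(0.146), 6), (np.float64(0.15), 22), (np.float64(0.154), 162), (np.float64(0.158), 190), (np.float64(0.162), 11), (np.float64(0.174), 2), (np.float64(0.178), 10), (np.float64(0.182), 3), (np.float64(0.186), 18), (np.float64(0.19), 132), (np.float64(0.194), 130), (np.float64(0.198), 19), (np.float64(0.202), 7), (np.float64(0.206), 3), (np.float64(0.214), 1), (np.float
[... 768 characters left out ...]
t64(0.114), 2), (np.float64(0.118), 14), (np.float64(0.122), 17), (np.float64(0.126), 18), (np.float64(0.13), 18), (np.float64(0.134), 10), (np.float64(0.138), 19), (np.float64(0.142), 22), (np.float64(0.146), 14), (np.float64(0.15), 20), (np.float64(0.154), 132), (np.float64(0.158), 29), (np.float64(0.162), 7), (np.float64(0.166), 2), (np.float64(0.17), 2), (np.float64(0.174), 4), (np.float64(0.178), 9), (np.float64(0.182), 12), (np.float64(0.186), 17), (np.float64(0.19), 86), (np.float64(0.194), 22), (np.float64(0.198), 2), (np.float64(0.202), 3)]
rim [0.68  0.062 0.103] [0.756 0.219 0.111] ((717.7827758789062, 140.4061279296875), (75.8924789428711, 155.73541259765625), 0.8440655469894409)
```

View pics/crop_top.png

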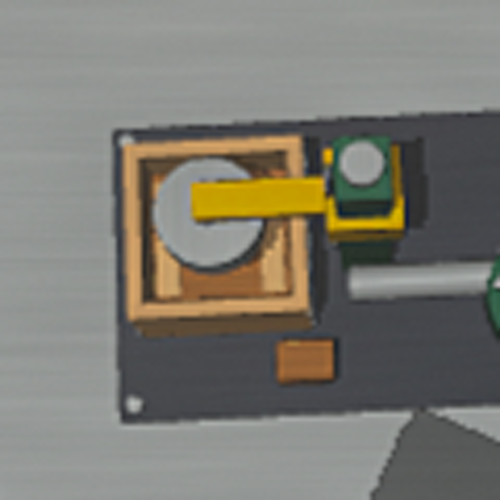

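The crop shows the weight still hanging, with the board visible below it. Depth puts the board top at about 66 mm, so contact should come at about 1.15 rad. I'll continue to about 0.94.

servo_tool:
  plan: "0.14 0.001 0 0 0 0.01 0.3;0.28 0.003 0 0 0 0.02 0.3;0.28 0.003 0 0 0 0.02 0.3;0.28 0.003 0 0 0 0.02 0.3;0.28 0.003 0 0 0 0.02 0.3;0.28 0.003 0 0 0 0.02 0.3;0.28 0.003 0 0 0 0.02 0.3;0.28 0.003 0 0 0 0.02 0.3;0.28 0.003 0 0 0 0.02 0.3;0.28 0.003 0 0 0 0.02 0.3;0.28 0.003 0 0 0 0.02 0.3;0.28 0.003 0 0 0 0.02 0.3;0.28 0.003 0 0 0 0.02 0.3;0.28 0.003 0 0 0 0.02 0.3;0.28 0.003 0 0 0 0.02 0.3;0.28 0.003 0 0 0 0.02 0.3;0.28 0.003 0 0 0 0.02 0.3;0.14 0.001 0 0 0 0.01 0.3;0 0 0 0 0 0 0.3;0 0 0 0 0 0 0.3"

```text
time_s: 11.83
ee_pos: [0.4996, -0.1995, 0.1709]
eef_rot: [[-0.33, 0.944, -0.001], [0.944, 0.33, -0.001], [-0.0, -0.001, -1.0]]
wrist_force: [-6.6, 2.2, 12.9]
grip_width: 0.0349
```

```bash
python3 st.py
```

```text
11.8333 [-21.7385  48.9748] F tool [  4.1997  -5.4992 -12.8734] T [-0.2293  1.8795 -0.2735] w 0.03490243453335453 R 0.14092563271112357 ang -161.14642255628794 yang-180 -160.71323244709004 [ 0.4996 -0.1995  0.1709]
```

servo_tool:
  plan: "0.14 0.001 0 0 0 0.01 0.3;0.28 0.003 0 0 0 0.02 0.3;0.28 0.003 0 0 0 0.02 0.3;0.28 0.003 0 0 0 0.02 0.3;0.28 0.003 0 0 0 0.02 0.3;0.28 0.003 0 0 0 0.02 0.3;0.28 0.003 0 0 0 0.02 0.3;0.14 0.001 0 0 0 0.01 0.3;0 0 0 0 0 0 0.3;0 0 0 0 0 0 0.3"

```text
time_s: 12.67
ee_pos: [0.4946, -0.1805, 0.1708]
eef_rot: [[-0.195, 0.981, -0.001], [0.981, 0.195, -0.0], [-0.0, -0.001, -1.0]]
wrist_force: [-6.0, 1.2, 13.8]
grip_width: 0.035
```

```bash
python3 st.py
```

```text
12.6667 [-20.0293  58.7016] F tool [  2.3044  -5.6925 -13.8329] T [-0.0378  1.9368 -0.2584] w 0.034953284091806765 R 0.1409504129941732 ang -169.166372920158 yang-180 -168.73097821810597 [ 0.4946 -0.1805  0.1708]
```

servo_tool:
  plan: "0.07 0 0 0 0 0.005 0.3;0.07 0 0 0 0 0.005 0.3;0 0 0 0 0 0 0.3;0 0 0 0 0 0 0.3"

```text
time_s: 13.0
ee_pos: [0.4943, -0.1792, 0.1708]
eef_rot: [[-0.186, 0.983, -0.001], [0.983, 0.186, -0.0], [-0.0, -0.001, -1.0]]
wrist_force: [-5.7, 2.0, 14.0]
grip_width: 0.0348
```

```bash
python3 st.py
```

```text
13.0 [-19.905   59.3996] F tool [  2.9771  -5.2065 -13.998 ] T [-0.0209  1.9594 -0.2724] w 0.0347593861775102 R 0.1409483425566447 ang -169.7114648998905 yang-180 -169.30459006850992 [ 0.4943 -0.1792  0.1708]
```

servo_tool:
  plan: "0.07 0 0 0 0 0.005 0.3;0.07 0 0 0 0 0.005 0.3;0 0 0 0 0 0 0.3;0 0 0 0 0 0 0.3"

```text
time_s: 13.33
ee_pos: [0.494, -0.1778, 0.1709]
eef_rot: [[-0.176, 0.984, -0.001], [0.984, 0.176, -0.0], [-0.0, -0.001, -1.0]]
wrist_force: [-5.2, 2.5, 14.4]
grip_width: 0.0347
```

```bash
python3 st.py; python3 - <<'E'
from h import *
for i in range(3):
    im,d,m=shot('top'); P=maskpts(np.ones(d.shape,bool),d,m)
    k=(np.hypot(P[:,0]-.6776,P[:,1]-.138)<.10)
    z=P[k,2]
    f=lambda a,b:round(float(np.median(z[(z>a)&(z<b)])),4)
    print('weight top',f(.115,.16),'board',f(.055,.075),'rim',f(.1,.112))
E
```

```text
13.3333 [-19.7735  60.1047] F tool [  3.356   -4.7048 -14.4282] T [-0.0127  1.945  -0.2284] w 0.03472955991646106 R 0.14098677694839298 ang -170.28509058526873 yang-180 -169.87811951236722 [ 0.494  -0.1778  0.1709]
weight top 0.1286 board 0.066 rim 0.1063
weight top 0.1289 board 0.0659 rim 0.1069
weight top 0.1284 board 0.066 rim 0.1067
```

Not landed yet: the underside is about 71 mm up and the board about 66 mm. I'll go on in small steps, checking each.

servo_tool:
  plan: "0.14 0.001 0 0 0 0.01 0.3;0.14 0.001 0 0 0 0.01 0.3;0.14 0.001 0 0 0 0.01 0.3;0.14 0.001 0 0 0 0.01 0.3;0 0 0 0 0 0 0.3;0 0 0 0 0 0 0.3;0 0 0 0 0 0 0.3"

```text
time_s: 14.07
ee_pos: [0.4932, -0.1722, 0.1708]
eef_rot: [[-0.136, 0.991, -0.001], [0.991, 0.136, -0.0], [-0.0, -0.001, -1.0]]
wrist_force: [-6.6, 2.6, 14.4]
grip_width: 0.0347
```

```bash
python3 st.py
```

```text
14.0667 [-19.2303  62.9323] F tool [  3.5172  -6.1835 -14.3856] T [ 0.0751  1.9327 -0.234 ] w 0.0347090142375275 R 0.14096553640382578 ang -172.58594518849424 yang-180 -172.16262357477947 [ 0.4932 -0.1722  0.1708]
```

servo_tool:
  plan: "0.07 0 0 0 0 0.005 0.3;0.07 0 0 0 0 0.005 0.3;0.07 0 0 0 0 0.005 0.3;0.07 0 0 0 0 0.005 0.3;0 0 0 0 0 0 0.3;0 0 0 0 0 0 0.3"

```text
time_s: 14.57
ee_pos: [0.4928, -0.1694, 0.1708]
eef_rot: [[-0.116, 0.993, -0.001], [0.993, 0.116, -0.0], [-0.0, -0.001, -1.0]]
wrist_force: [-6.1, 1.5, 14.3]
grip_width: 0.0348
```

```bash
python3 st.py
```

```text
14.5667 [-18.9568  64.3576] F tool [  2.1643  -5.9419 -14.3402] T [ 0.0948  1.9149 -0.3144] w 0.03476845496747886 R 0.14099614640110805 ang -173.72490653653767 yang-180 -173.31442382557321 [ 0.4928 -0.1694  0.1708]
```

servo_tool:
  plan: "0.07 0 0 0 0 0.005 0.3;0.07 0 0 0 0 0.005 0.3;0.07 0 0 0 0 0.005 0.3;0.07 0 0 0 0 0.005 0.3;0 0 0 0 0 0 0.3;0 0 0 0 0 0 0.3"

```text
time_s: 15.07
ee_pos: [0.4926, -0.1666, 0.1708]
eef_rot: [[-0.097, 0.995, -0.001], [0.995, 0.097, -0.0], [-0.0, -0.001, -1.0]]
wrist_force: [-5.1, 2.4, 15.2]
grip_width: 0.0349
```

```bash
python3 st.py
```

```text
15.0667 [-18.6791  65.7818] F tool [  2.8797  -4.8541 -15.233 ] T [ 0.1028  1.9164 -0.3018] w 0.03487945361370744 R 0.14100561314665344 ang -174.86071458641987 yang-180 -174.46092446243247 [ 0.4926 -0.1666  0.1708]
```

servo_tool:
  plan: "0.07 0 0 0 0 0.005 0.3;0.07 0 0 0 0 0.005 0.3;0 0 0 0 0 0 0.3;0 0 0 0 0 0 0.3"

```text
time_s: 15.4
ee_pos: [0.4924, -0.1653, 0.1708]
eef_rot: [[-0.087, 0.996, -0.001], [0.996, 0.087, -0.0], [-0.0, -0.001, -1.0]]
wrist_force: [-5.7, 2.1, 15.5]
grip_width: 0.0348
```

```bash
python3 st.py
```

```text
15.4 [-18.5392  66.491 ] F tool [  2.5677  -5.511  -15.4468] T [ 0.1324  1.9229 -0.3227] w 0.03483610738075651 R 0.14102177693855966 ang -175.42165212874613 yang-180 -175.03012168062978 [ 0.4924 -0.1653  0.1708]
```

```bash
cat > av.py <<'E'
from h import *
np.set_printoptions(precision=3,suppress=True)
A=np.array([.633,-.154]); F=[];Z=[]
for i in range(6):
    im,d,m=shot('top'); P=maskpts(np.ones(d.shape,bool),d,m); z=P[np.hypot(P[:,0]-.6776,P[:,1]-.138)<.10,2]
    Z.append([np.median(z[(z>a)&(z<b)]) for a,b in [(.115,.16),(.055,.075),(.1,.112)]])
    o=telemetry.get_obs(); R=np.array(o['eef_rot']);F.append(np.r_[R.T@o['wrist_force'],o['ft_torque']])
v=o['ee_pos'][:2]-A
print(o['time_s'],'Ftool',np.mean(F,0),'sd',np.std(F,0)[0],'crank',np.radians(-109.38-np.degrees(np.arctan2(v[1],v[0]))),'weighttop,board,rim',np.mean(Z,0),'w',o['grip_width'])
E
python3 av.py
```

```text
15.7 Ftool [  3.204  -5.49  -13.845   0.07    1.946  -0.248] sd 0.31487024787415974 crank 1.1527538807324245 weighttop,board,rim [0.125 0.066 0.107] w 0.03487918774026717
```

servo_tool:
  plan: "0.07 0 0 0 0 0.005 0.3;0.07 0 0 0 0 0.005 0.3;0 0 0 0 0 0 0.3"

```text
time_s: 15.95
ee_pos: [0.4924, -0.1639, 0.1709]
eef_rot: [[-0.076, 0.997, -0.001], [0.997, 0.076, -0.0], [-0.0, -0.001, -1.0]]
wrist_force: [-5.8, 2.0, 14.0]
grip_width: 0.0348
```

```bash
python3 av.py
```

```text
16.25 Ftool [  2.222  -5.617 -13.693   0.019   1.943  -0.179] sd 0.3826240399635772 crank 1.1617091631605396 weighttop,board,rim [0.125 0.066 0.107] w 0.03484387291516802
```

servo_tool:
  plan: "0.07 0 0 0 0 0.005 0.3;0.07 0 0 0 0 0.005 0.3;0 0 0 0 0 0 0.3"

```text
time_s: 16.5
ee_pos: [0.4923, -0.1626, 0.1708]
eef_rot: [[-0.067, 0.998, -0.001], [0.998, 0.067, -0.001], [-0.0, -0.001, -1.0]]
wrist_force: [-5.2, 0.9, 14.3]
grip_width: 0.0347
```

```bash
python3 av.py
```

```text
16.8 Ftool [  0.995  -5.556 -13.747  -0.056   1.924  -0.105] sd 0.8026961771227439 crank 1.1712688540784517 weighttop,board,rim [0.124 0.066 0.107] w 0.03504021592318828
```

servo_tool:
  plan: "0.07 0 0 0 0 0.005 0.3;0.07 0 0 0 0 0.005 0.3;0 0 0 0 0 0 0.3"

```text
time_s: 17.05
ee_pos: [0.4922, -0.1613, 0.1708]
eef_rot: [[-0.057, 0.998, -0.001], [0.998, 0.057, -0.001], [-0.001, -0.001, -1.0]]
wrist_force: [-5.3, 0.0, 13.1]
grip_width: 0.0347
```

```bash
python3 av.py
```

```text
17.35 Ftool [  1.06   -5.305 -14.055  -0.127   1.93   -0.046] sd 0.2857265904034047 crank 1.1807114304952038 weighttop,board,rim [0.124 0.066 0.107] w 0.03472809193332321
```

Contact started at about 1.15 rad and the load on the hand is fading linearly. One more small step.

servo_tool:
  plan: "0.07 0 0 0 0 0.005 0.3;0.07 0 0 0 0 0.005 0.3;0 0 0 0 0 0 0.3"

```text
time_s: 17.6
ee_pos: [0.4921, -0.16, 0.1708]
eef_rot: [[-0.047, 0.999, -0.001], [0.999, 0.047, -0.001], [-0.001, -0.001, -1.0]]
wrist_force: [-5.8, -1.0, 14.1]
grip_width: 0.0346
```

```bash
python3 av.py
```

```text
17.9 Ftool [  0.133  -5.667 -13.743  -0.191   1.924   0.048] sd 0.3979982325082143 crank 1.1898604800804347 weighttop,board,rim [0.124 0.066 0.107] w 0.0348130477715241
```

The tangential load is now about 0, so the full weight is on the board. I'll release gradually, recentre and withdraw upward.

servo_tool:
  plan: "0 0 0 0 0 0 0.43;0 0.1 0 0 0 0 0.46;0 0.1 0 0 0 0 0.5;0 0.1 0 0 0 0 0.54;0 0.1 0 0 0 0 0.58;0 0.1 0 0 0 0 0.64;0 0.1 0 0 0 0 0.7;0 0.1 0 0 0 0 0.8;0 0 0 0 0 0 0.9;0 0 0 0 0 0 1;0 0 0 0 0 0 1;0 0 0 0 0 0 1;0 0 0 0 0 0 1"

```text
time_s: 18.98
ee_pos: [0.4999, -0.1596, 0.1697]
eef_rot: [[-0.047, 0.999, -0.0], [0.999, 0.047, -0.0], [-0.0, -0.0, -1.0]]
wrist_force: [-0.1, -0.2, -0.5]
grip_width: 0.0856
```

```bash
python3 av.py; python3 look.py w3.png
```

```text
19.2833 Ftool [-0.309 -0.203 -0.319 -0.014 -0.008 -0.004] sd 0.38516497358935525 crank 1.1902387164166466 weighttop,board,rim [0.124 0.066 0.107] w 0.08531936414346025
19.2833 [-17.7079  16.0199 -10.092   63.8861  -0.0057  69.6031] [ 0.4999 -0.1596  0.1697] 
 [[-0.0469  0.9989  0.    ]
 [ 0.9989  0.0469 -0.0001]
 [-0.0001 -0.     -1.    ]] [-0.2727  0.0806  1.3255]
cam [[ 0.999  -0.0443 -0.0111  0.4973]
 [ 0.0457  0.9629  0.266  -0.0919]
 [-0.0011 -0.2662  0.9639  0.2912]
 [ 0.      0.      0.      1.    ]]
red 1866
  px 278.0 294.0 mean [ 0.4839 -0.1586  0.1879] mid [ 0.4836 -0.1596  0.186 ]
yellow 1178
  px 353.0 289.0 mean [ 0.514  -0.1563  0.1863] mid [ 0.5141 -0.1582  0.1833]
```

View pics/w3.png

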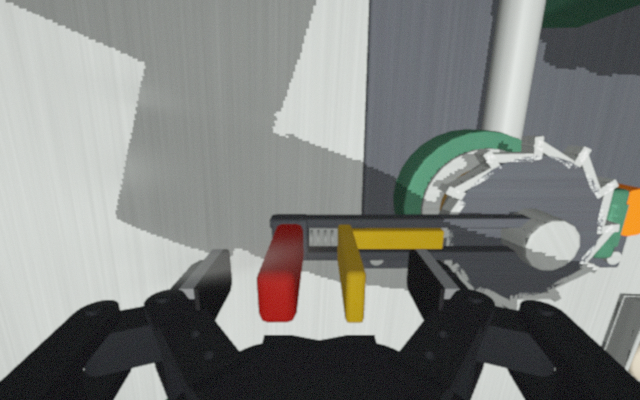

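The view shows the post at (281,275) and the plate at (350,270) standing free of both fingers, with the pawl sprung back and riding on a tooth flank. I'll withdraw.

servo_tool:
  plan: "0 0 -1 0 0 0 1;0 0 -2 0 0 0 1;0 0 -2 0 0 0 1;0 0 -2 0 0 0 1;0 0 -2 0 0 0 1;0 0 -2 0 0 0 1;0 0 -1 0 0 0 1;0 0 0 0 0 0 1;0 0 0 0 0 0 1;0 0 0 0 0 0 1;0 0 0 0 0 0 1;0 0 0 0 0 0 1"

```text
time_s: 20.33
ee_pos: [0.4995, -0.1595, 0.2887]
eef_rot: [[-0.047, 0.999, -0.002], [0.999, 0.047, 0.0], [0.001, -0.002, -1.0]]
wrist_force: [0.6, -0.3, -0.6]
grip_width: 0.0853
```

```bash
python3 av.py; sed -i 's/u<400)/u<450)/; s/u>370)\&(u<450)/u>370)\&(u<560)/' loc.py; python3 loc.py; python3 - <<'E'
from h import *
im,_,_=shot('side'); cv2.imwrite('pics/s3.png',cv2.resize(im[130:330,200:460],(780,600)))
E
```

```text
20.6333 Ftool [-0.269  0.052 -0.017  0.01   0.019  0.009] sd 0.7446245530576734 crank 1.190738189956425 weighttop,board,rim [0.124 0.066 0.107] w 0.08518952661123581
476 [ 0.4832 -0.1595  0.1884] ((482.853759765625, -159.7897186279297), (14.05678653717041, 21.776756286621094), 2.0891902446746826)
267 [ 0.5142 -0.1579  0.1876] ((514.4420776367188, -159.04029846191406), (7.922863006591797, 23.08521842956543), 2.910834789276123)
836 [ 0.6313 -0.1527  0.1365] ((653.6594848632812, -89.76237487792969), (166.2352752685547, 31.194198608398438), 71.18917083740234)
post [ 0.4829 -0.1598] trig [ 0.5144 -0.159 ] hub [ 0.6537 -0.0898] R 0.18460342520878856 ang -157.70723337444085 trigR 0.15550214522955919 tang -153.54395993861738
centre [ 0.5306 -0.1402] shift tool cm [ 1.7915  3.1593 -0.0007] yang 2.6919050242757776
```

View pics/s3.png

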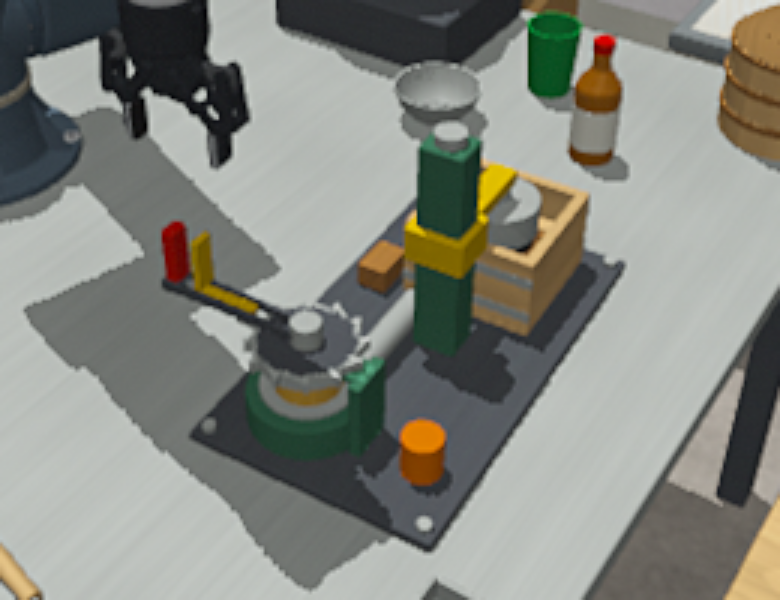

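The side view shows the weight seated in the mould at (515,215), the gripper clear and the bystanders in place. The post-to-plate gap gives a pawl position of about 6 mm, under the 9 mm limit, and the crank stands at about 1.19 rad. I'm handing in.

```bash
python3 -c "
from cell import r
print(r.hand_in())"
```

```text
the job is handed in; nothing more can be done
None
```

The weight is lying on the board, the pawl has sprung back, and the job is handed in; hand-in gives no verdict.

- **What I did:** I pinched the plate to the post and followed it outward with the gripper. I then eased the drum back along its arc at 0.24 rad/s or slower, and in 0.005 rad steps near the board. The weight touched at about 1.15 rad, and I stopped at about 1.19 rad, when the load on the hand had fallen from 3–5 N to about 0. Then I let go gradually and withdrew upward.
- **Last checks:**
  - The weight's top stayed at 124 mm before and after release.
  - The crank held at about 1.19 rad.
  - The pawl was out about 6 mm, riding on a tooth (limit 9 mm).
  - The gripper was clear with about 0 N on the wrist, and the bystanders in view looked undisturbed.
- **Not measured directly:** The force on the board can't be read. I estimate about 11 N from the foot's compression.
- **Check that failed:** In the last look my hub detection picked up the shaft instead, so I used the earlier hub position for the crank angle.

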